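# Switch off, vent and open the electric pressure cooker

## Task

The jam jar in the electric pressure cooker has been sterilised: open the cooker by pressing alone. First press down the raised half of the power rocker so that it snaps over to off, then press the round steam-release button on the lid down until it stays down, and only then press the wide lid key in the middle of the front console so that the lid springs fully open. Nothing is to be lifted, the cooker must not be shoved about, and the jar, mug, pepper mill and spice jar stay where they stand.

Things in the scene. Friction and masses are not known exactly. Their poses are not given: they have to be found in the camera images.
- cooker: Electric pressure cooker, loose, about 5 kg: round steel housing, 274 mm across, 194 mm high, black lid (top 224 mm up), black console on its front (x -0.125 to -0.216, y -0.09 to 0.09 m, flat deck 155 mm up). Origin: centre of the underside, on the worktop. x points from the console to the lid hinge at the back, z up, y to the left for one who faces the console.
- dial_top (a point): Top centre of the fixed round steel dial on the right of the console deck (y = -0.062 in the cooker's frame), 34 mm across, 16 mm high; it has no part in the job. The wide lid key is in the middle of the deck, the power rocker on the left.
- rocker_raised_half (a point): Middle of the upper face of the rocker's front half, at x = -0.2, y = 0.062 in the cooker's frame, about 168 mm above the worktop. The grey rocker is 46 mm long (cooker's x), 22 mm wide. While on, its front half stands up at 0.28 rad, front end highest, and its rear half is level; pressing straight down here by about 4 mm snaps it over.
- power_rocker (a joint): Power rocker, rad: 0 = on (start), 0.28 = off. Over-centre spring: about 4 N at the middle of the raised half starts it, from half-way it snaps over by itself and stays.
- steam_button_top (a point): Centre of the top of the steam-release button: a grey round button 33 mm across on a black boss of the lid, at x = -0.04, y = -0.036 in the cooker's frame; its top is 242 mm above the worktop at the start and its axis is vertical while the lid is shut. It moves with the lid.
- steam_button (a joint): Travel of the steam-release button, m: 0 = up (start), 0.007 = down. Over-centre spring: about 5 N starts it, after 3.5 mm it snaps through and stays down.
- lid_key_top (a point): Centre of the top of the lid key: a grey key 30 mm (cooker's x) by 46 mm (y) with two low ribs, at x = -0.193, y = 0 in the cooker's frame, its top 170 mm above the worktop.
- lid_key (a joint): Travel of the lid key, m: 0 = up, 0.006 = fully down; a spring of 3 to 5.5 N brings it back. It draws a bolt off the lid's striker; the lid, held shut until then, is let go once the key is about 4 mm down.
- lid_lip (a point): Middle of the front edge of the lid's lip, x = -0.168 in the cooker's frame, 204 mm up when shut; z axis up when shut, leaning back by 1.4 rad when fully open. The lid's hinge is at the cooker's back (x = 0.15, 203 mm up). Let go, a damped spring swings it up and back in about 2 s, close behind the lid key: lean the hand toward the cooker's front or draw it back there.
- jam_jar: Closed jam jar, 72 mm across and 102 mm high, standing upright in the cooker's pot. Origin: centre of its underside.
- mug: Two-tone mug with a handle, 82 mm across and 91 mm high, on the sink's drainer to the right of the cooker. Origin: centre of its underside.
- pepper_mill: Turned wooden pepper mill, 58 mm across and 160 mm high, on the drainer. Origin: centre of its underside.
- spice_jar: Slim spice jar with a black lid, 41 mm across and 105 mm high, on the drainer. Origin: centre of its underside.

How it is judged:
On the way, in this order (a step that is already met when the one before it is completed fails the run):
1. the power rocker has been pressed over to off (value of joint power_rocker above 0.24 rad), for 0.2 s.
2. then the steam-release button has been pressed down and stays down (value of joint steam_button above 0.0055 m), for 0.2 s.
3. then the lid key has let the lid spring open (angle between lid_lip's own z axis and vertical above 0.3 rad), for 0.1 s.
At the end, for the whole second after the job is handed in: Rocker off (over 0.24 rad), steam-release button down (over 5.5 mm), lid fully open (over 1.3 rad), staying there, lid key back up, cooker within 30 mm of where it stood, jam jar upright in the pot (value of joint power_rocker above 0.24 rad and value of joint steam_button above 0.0055 m and angle between lid_lip's own z axis and vertical above 1.3 rad and value of joint lid_key below 0.0015 m and distance of cooker from where it was at the start of the episode below 0.03 m and angle between jam_jar's own z axis and vertical below 0.1 rad); the robot touches nothing.
It fails at once if the cooker is shoved, lifted or tipped (distance of cooker from where it was at the start of the episode above 0.03 m or height (world z) of cooker above 0.01 m or angle between cooker's own z axis and vertical above 0.1 rad).
It fails at once if the jam jar is lifted or moved in the pot (distance of jam_jar from where it was at the start of the episode above 0.04 m or height (world z) of jam_jar above 0.04 m).
It fails at once if the mug, pepper mill or spice jar is moved or lifted (distance of any of mug, pepper_mill, spice_jar from where it was at the start of the episode above 0.03 m).
It also fails if it takes over 45 s, if anything falls off the work surface, if the arm or the gripper's body presses on something with over 40 N, if the wrist force passes 120 N, or if a joint passes its speed limit or range.

## Robot

A 6-joint arm with a two-finger parallel gripper is mounted at the origin on a cart in front of the work surface, level with it; the furniture and walls round the work are solid. World frame = base frame: x ahead of the robot, y to its left, z up, the work surface at z = 0. Lengths are in m, angles in rad, forces in N, time in s.
With the tool pointing down it reaches from about 0.225 to 0.875 m from the base axis. Payload 3.4 kg.
Tool frame: the origin (TCP) lies at the very end of the fingers, on their centre line; the grasp point (between the pads) lies 19 mm behind it; z points along the fingers, y is the line along which they close (so a half turn about z gives the same grasp; the last joint's range is limited). The gripper opens to 85 mm and grips with 20 to 120 N. Pads are 22 mm wide; open, the fingers measure 114 mm over their backs; the gripper's body (76 mm by 85 mm) begins 54 mm behind the grasp point. The pads swing forward as they close: fully open they stand 13 mm farther back than shut.
Start: joints at [-1.232, 0.276, 1.505, -0, 1.361, -0.121], TCP at [0.255, -0.515, 0.231] pointing down, gripper open.
Joint ranges: [-2.89, 2.89], [-0.75, 2.08], [0.22, 2.7], [-1.18, 4.32], [0.11, 2.71], [-2.7, 2.7]. Speed limits (rad/s): [2.57, 2.57, 3.14, 3.14, 3.14, 3.14].

## Interface

Orientations are given as a unit quaternion [w, x, y, z].
In Python, from rig import manip, eyes gives the robot as it stands.
- The arm moves only by the tool servo_tool, never from a script. Its argument "series" is text: rows parted by semicolons, each of 7 numbers parted by spaces: the shift along the tool's x, y, z in m, then the turn, a rotation vector about the tool's x, y, z in degrees, then the closure, from 0 (fully open) to 1 (shut). In form: dx dy dz ax ay az fingers; .... A call has 1 to 5 rows; each row is the pose to reach, as a shift and turn from the pose commanded when the call began, along the tool's axes at that moment; what a row does not reach only later rows make up. A row lasts 1/10 s, in which the tool goes at most 50 mm and 8.59 degrees, less where a joint would pass 70% of its speed; a pose out of reach is approached as far as the arm can. A call with a gripper value outside its range is refused whole. The fingers move at their own pace and stop on an object; "squeeze" is the grip in N (left out, the last holds). Time passes only in rows, so rows that repeat a pose let the fingers close. It gives the time, the measured TCP pose, the force, the opening and the grip force at its end, in the units of the state.
- manip.get_state(): the state, without advancing time (a new reading comes with each control period).
- eyes.get_image(name): name is "side" or "top" or "wrist"; returns the picture (400x640x3 uint8, red, green, blue); there is no depth.
- eyes.camera_info(name): a dict with "fx", "fy", "cx", "cy" (pixels), "eye" and "orientation" of the camera in the world. Camera axes: x right, y down, z forward; pixel columns grow to the right and rows downward; lengths in m; the calibration is good to about 2 mm. A picture is of the moment at which its call begins: read the wrist's pose just before it. camera_info takes no time and is no camera call; for the wrist camera it gives the pose at the moment of the call.
- manip.sign_off(): hands the job in; it is judged then, once.
The state is a dict: "clock": time; "qpos": joint angles; "qd": joint speeds; "effort": joint torques, N m; "position": TCP position; "ee_rot": TCP orientation; "contact_force": force on the tool from outside, world axes, zero at the start; "moment": the same for the moment, N m; "width": finger opening in m; "gripper_force": force on a finger pad.
Only numpy, scipy, OpenCV 4.12 (cv2) and the standard library are available. Lean on these libraries where they do the work, as an engineer would, in place of code of your own. Each camera call takes 0.05 s, during which the arm holds its last target. There are 200 camera calls.

## Working session

There is one attempt and no reset: what is moved stays moved. The work goes in short steps, Python scripts to look and compute and a tool call to move; the robot and the scene stay as the last step left them, time stands still between calls to the robot, and variables do not carry over. Pictures are saved under pics/ and viewed, at most 10 in all, crops included, and the job is handed in when it is done.

Besides the shell and the picture viewer there is one more tool, called after "Emit:" by a JSON object that holds its "fn" and its "kwargs", one argument or row to a line. servo_tool: Moves the arm, as the interface text tells. Its arguments: {"type":"object","properties":{"series":{"type":"string"},"squeeze":{"type":"number"}},"required":["series"]}

```bash
mkdir -p pics
python3 - <<'E'
from rig import manip, eyes
import cv2
s=manip.get_state()
print(s['clock'],s['position'],s['ee_rot'],s['contact_force'],s['width'])
for n in ('top','side'):
    im=eyes.get_image(n); cv2.imwrite(f'pics/{n}1.png',im[:,:,::-1]); print(n,eyes.camera_info(n))
E
```

```text
0.0 [ 0.25501736 -0.51477181  0.23043956] [-9.05675802e-04  9.73681109e-01  2.27912854e-01 -9.25890833e-05] [-0.48973767 -0.9146371   0.25573372] 0.0853045249381528
top {'fx': 372.22772366576964, 'fy': 372.22772366576964, 'cx': 316.8760134040818, 'cy': 192.18252754369237, 'eye': array([0.47163352, 0.13866918, 0.98607207]), 'orientation': array([-0.05049481,  0.70472141, -0.70353042,  0.07656992])}
side {'fx': 446.28254007875427, 'fy': 446.28254007875427, 'cx': 329.058051166168, 'cy': 196.58697935804935, 'eye': array([ 0.55998985, -0.75022362,  0.75649598]), 'orientation': array([-0.47613632,  0.8784581 , -0.03927961,  0.00791718])}
```

View pics/top1.png

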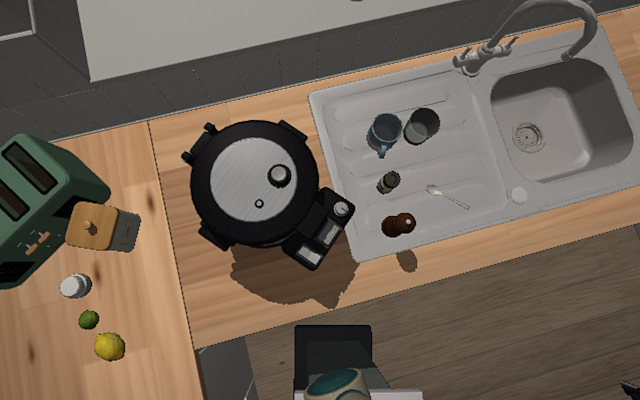

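View pics/side1.png

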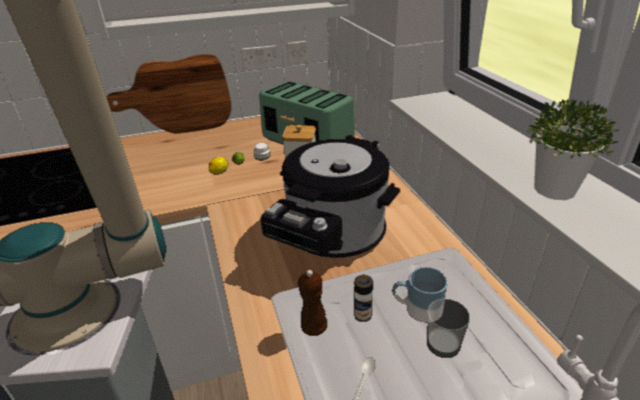

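The top view shows the cooker at about (254,185), with the console to its lower right: dial (342,209), key (328,232), rocker (310,256). The steam button is at about (280,174). The side view confirms this layout. Next I zoom in for precise points.

Run:
```python
import cv2,numpy as np
a=cv2.imread('pics/top1.png')[155:275,255:365]
b=cv2.imread('pics/side1.png')[135:255,255:400]
f=lambda i:cv2.resize(i,None,fx=4,fy=4,interpolation=cv2.INTER_CUBIC)
A=f(a);B=f(b)[:, :360]
cv2.imwrite('pics/crop1.png',np.hstack([A,B]))
```

```text
(no output)
```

View pics/crop1.png

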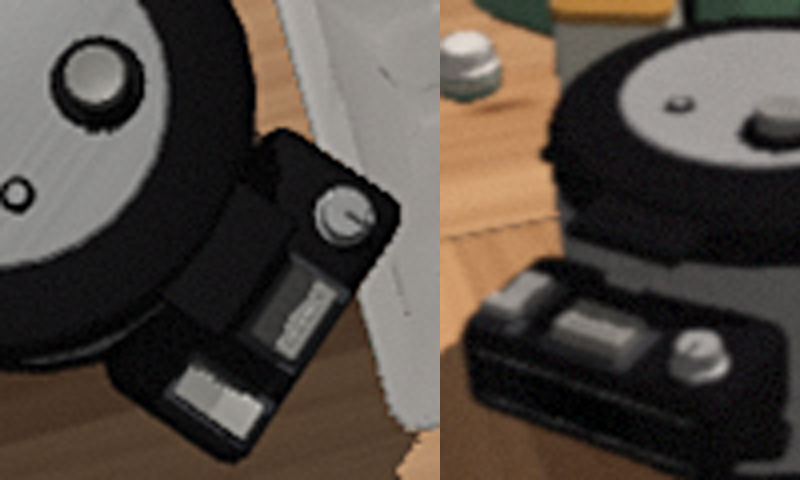

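The crop shows, in top-image pixels, button top ≈ (278.8,173.8), dial ≈ (340.8,208), key centre ≈ (328.3,232) and raised rocker half ≈ (313.8,257.5). In the side view: button ≈ (343,165), dial (319,222), key (294,217).

```bash
cat > h.py <<'E'
import numpy as np, cv2
from rig import manip, eyes
from scipy.spatial.transform import Rotation as R
from scipy.optimize import least_squares
rot=lambda q:R.from_quat(np.r_[q[1:],q[0]])
def ray(n,u,v,h):
    c=eyes.camera_info(n); d=rot(c['orientation']).apply([(u-c['cx'])/c['fx'],(v-c['cy'])/c['fy'],1])
    return c['eye']+d*(h-c['eye'][2])/d[2]
def proj(n,p):
    c=eyes.camera_info(n); q=rot(c['orientation']).inv().apply(np.array(p)-c['eye'])
    return np.array([c['cx']+c['fx']*q[...,0]/q[...,2],c['cy']+c['fy']*q[...,1]/q[...,2]]).T
E
python3 - <<'E'
from h import *
loc=np.array([[-.04,-.036,.242],[-.193,0,.170],[-.2,.062,.168]])
im=cv2.imread('pics/top1.png')
def blob(img,x0,x1,y0,y1,t):
    g=cv2.cvtColor(img,cv2.COLOR_BGR2GRAY)[y0:y1,x0:x1]
    n,l,s,c=cv2.connectedComponentsWithStats((g>t).astype('uint8'))
    i=1+s[1:,4].argmax(); print('blob',s[i],c[i]+[x0,y0]); return c[i]+[x0,y0]
b=blob(im,270,288,166,182,80); d=blob(im,332,352,199,217,80)
P=np.array([ray('top',*b,.242),ray('top',328.3,232,.170),ray('top',313.8,257.5,.168)])
D=ray('top',*d,.171); print(P,D)
def T(p,l): return np.c_[R.from_euler('z',p[2]).apply(l)[:,:2]+p[:2],l[:,2]]
def f(p):
    # dial: only y known
    dl=R.from_euler('z',-p[2]).apply(D-[p[0],p[1],0])
    return np.r_[(T(p,loc)-P)[:,:2].ravel(), dl[1]+.062]
r=least_squares(f,[.5,.3,1]); p=r.x; print(p,np.degrees(p[2]),np.round(r.fun,4))
W=T(p,loc); print(W, proj('top',W),proj('side',W),proj('side',D))
s=manip.get_state()
print('tcp R',np.round(rot(s['ee_rot']).as_matrix(),3))
E
```

```text
blob [  1   1  15  14 166] [278.3313253  173.19879518]
blob [  2   3  15  13 135] [340.11851852 207.62962963]
[[0.64612321 0.18977686 0.242     ]
 [0.53168793 0.08342695 0.17      ]
 [0.47674403 0.11514241 0.168     ]] [0.58547763 0.05687703 0.171     ]
[0.64034813 0.24351094 0.96653126] 55.37816210163588 [ 0.0011  0.0004 -0.001   0.0013 -0.001  -0.001   0.0011]
[[0.64724695 0.19014048 0.242     ]
 [0.53069375 0.0846874  0.17      ]
 [0.47569561 0.11415273 0.168     ]] [[278.16222628 172.66188317]
 [327.72851817 232.45486663]
 [314.25699855 257.99096009]] [[340.33489159 160.88152274]
 [294.2408432  213.70780904]
 [270.53047089 208.62700707]] [318.92110697 218.95747699]
tcp R [[ 0.896  0.444 -0.001]
 [ 0.444 -0.896  0.002]
 [ 0.    -0.002 -1.   ]]
```

Emit:
{"fn": "servo_tool", "kwargs": {
  "series": "0.034 -0.033 -0.014 0 0 0 1; 0.068 -0.066 -0.028 0 0 0 1; 0.102 -0.099 -0.042 0 0 0 1; 0.136 -0.132 -0.056 0 0 0 1; 0.170 -0.165 -0.07 0 0 0 1",
  "squeeze": 30
}}

```text
clock: 0.6
position: [0.3344, -0.29, 0.3015]
ee_rot: [-0.0, 0.974, 0.228, 0.0]
contact_force: [1.4, 0.0, -0.5]
width: 0.0123
gripper_force: 0.0
```

Emit:
{"fn": "servo_tool", "kwargs": {
  "series": "0.034 -0.033 0 0 0 0 1; 0.068 -0.066 0 0 0 0 1; 0.102 -0.099 0 0 0 0 1; 0.136 -0.132 0 0 0 0 1; 0.170 -0.165 0 0 0 0 1"
}}

```text
clock: 1.1
position: [0.4134, -0.0668, 0.3012]
ee_rot: [0.0, 0.974, 0.228, 0.0]
contact_force: [1.8, -1.1, -0.4]
width: -0.0002
gripper_force: 0.0
```

Emit:
{"fn": "servo_tool", "kwargs": {
  "series": "0.034 -0.033 0 0 0 -5.8 1; 0.068 -0.066 0 0 0 -11.6 1; 0.102 -0.099 0 0 0 -17.4 1; 0.134 -0.134 0 0 0 -23.2 1; 0.134 -0.134 0 0 0 -29 1"
}}

```text
clock: 1.6
position: [0.4748, 0.1163, 0.3005]
ee_rot: [-0.002, 0.883, 0.469, 0.001]
contact_force: [-0.5, -1.2, -1.5]
width: 0.0001
gripper_force: 0.0
```

Run:
```python
from h import *
s=manip.get_state(); print(s['clock'],s['position'],np.round(rot(s['ee_rot']).as_matrix(),3),s['qpos'],s['contact_force'])
print(eyes.camera_info('wrist'))
W=np.array([[.64725,.19014,.242],[.5307,.0847,.170],[.4757,.1142,.168],[.5855,.0569,.171]])
print(proj('wrist',W))
cv2.imwrite('pics/w1.png',eyes.get_image('wrist')[:,:,::-1])
```

```text
1.6 [0.47481296 0.11629653 0.30049293] [[ 0.56   0.829 -0.   ]
 [ 0.829 -0.56   0.003]
 [ 0.002 -0.002 -1.   ]] [0.09533629 0.11096236 1.54894725 0.00322278 1.48183762 0.68896662] [-0.48297581 -1.19845876 -1.53632357]
{'fx': 354.06860272857944, 'fy': 354.06860272857944, 'cx': 319.73367179156077, 'cy': 201.37824850965944, 'eye': array([0.51716168, 0.17939772, 0.44321974]), 'orientation': array([ 0.14489431,  0.94530065, -0.28867467, -0.04559884])}
[[536.55733227 -91.31746464]
 [401.2363205  183.39669071]
 [323.16457309 190.26933194]
 [479.77994111 174.42235947]]
```

View pics/w1.png

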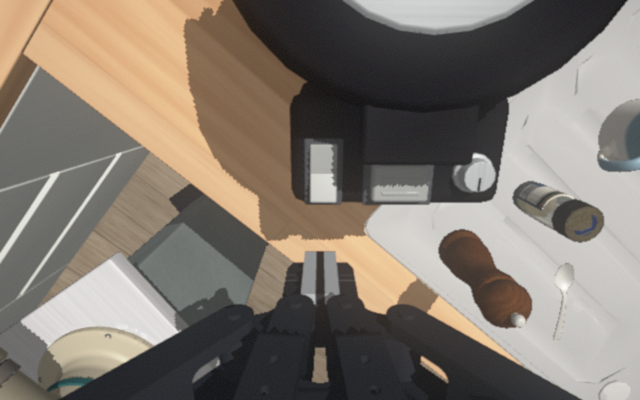

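The wrist view shows the raised rocker half at (324,187), the key at (401,183) and the dial at (478,173). All are within 3 px of the predictions, so the pose is good. Descending over the rocker.

Emit:
{"fn": "servo_tool", "kwargs": {
  "series": "-0.003 0.002 0.03 0 0 0 1; -0.003 0.002 0.07 0 0 0 1; -0.003 0.002 0.10 0 0 0 1; -0.003 0.002 0.115 0 0 0 1; -0.003 0.002 0.115 0 0 0 1"
}}

```text
clock: 2.15
position: [0.4717, 0.1063, 0.1838]
ee_rot: [-0.001, 0.886, 0.463, -0.003]
contact_force: [-0.0, -0.6, 0.7]
width: 0.0
gripper_force: 0.0
```

Emit:
{"fn": "servo_tool", "kwargs": {
  "series": "0.006 -0.001 0 0 0 0 1; 0.0065 -0.001 0.005 0 0 0 1; 0.0065 -0.001 0.010 0 0 0 1; 0.0065 -0.001 0.013 0 0 0 1; 0.0065 -0.001 0.015 0 0 0 1"
}}

```text
clock: 2.65
position: [0.4767, 0.1131, 0.1712]
ee_rot: [0.0, 0.886, 0.464, -0.0]
contact_force: [-0.3, 0.7, 0.5]
width: -0.0001
gripper_force: 0.0
```

Emit:
{"fn": "servo_tool", "kwargs": {
  "series": "0 0 0.001 0 0 0 1; 0 0 0.002 0 0 0 1; 0 0 0.003 0 0 0 1; 0 0 0.004 0 0 0 1; 0 0 0.004 0 0 0 1"
}}

```text
clock: 3.15
position: [0.4769, 0.113, 0.1674]
ee_rot: [0.0, 0.886, 0.464, -0.0]
contact_force: [-0.9, -1.3, 2.4]
width: 0.0
gripper_force: 1.0
```

Emit:
{"fn": "servo_tool", "kwargs": {
  "series": "0 0 0.001 0 0 0 1; 0 0 0.002 0 0 0 1; 0 0 0.003 0 0 0 1; 0 0 0.004 0 0 0 1; 0 0 0.004 0 0 0 1"
}}

```text
clock: 3.65
position: [0.4769, 0.1133, 0.1631]
ee_rot: [-0.0, 0.886, 0.464, 0.0]
contact_force: [-0.4, -1.1, 0.1]
width: -0.0003
gripper_force: 0.1
```

Emit:
{"fn": "servo_tool", "kwargs": {
  "series": "0 0 0.0010 0 0 0 1; 0 0 0.002 0 0 0 1; 0 0 0.002 0 0 0 1; 0 0 -0.02 0 0 0 1; 0 0 -0.05 0 0 0 1"
}}

```text
clock: 4.15
position: [0.4756, 0.1131, 0.2124]
ee_rot: [-0.001, 0.886, 0.464, -0.002]
contact_force: [0.9, -0.6, 1.0]
width: -0.0001
gripper_force: 0.0
```

Emit:
{"fn": "servo_tool", "kwargs": {
  "series": "0 0 -0.04 0 0 0 1; 0 0 -0.07 0 0 0 1; 0 0 -0.085 0 0 0 1; 0 0 -0.085 0 0 0 1; 0 0 -0.085 0 0 0 1"
}}

```text
clock: 4.65
position: [0.4765, 0.1132, 0.2976]
ee_rot: [-0.0, 0.886, 0.464, -0.0]
contact_force: [-1.3, 0.4, -1.3]
width: 0.0002
gripper_force: 0.0
```

Run:
```python
from h import *
s=manip.get_state(); print(s['clock'],s['position'],s['contact_force'])
cv2.imwrite('pics/w2.png',cv2.resize(eyes.get_image('wrist')[100:240,250:540,::-1],None,fx=2.5,fy=2.5))
```

```text
4.65 [0.47651338 0.11315281 0.29758879] [-1.27536655  0.36205555 -1.26692588]
```

View pics/w2.png

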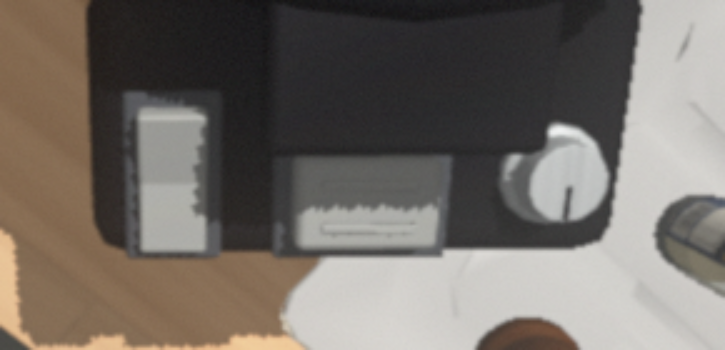

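Run:
```python
import cv2,numpy as np
a=cv2.imread('pics/w1.png')[125:215,285:365]; b=cv2.imread('pics/w2.png')
a=cv2.resize(a,(400,450),interpolation=cv2.INTER_CUBIC); b=cv2.resize(b[62:287,87:287],(400,450),interpolation=cv2.INTER_CUBIC)
cv2.imwrite('pics/cmp.png',np.hstack([a,b]))
```

```text
(no output)
```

View pics/cmp.png

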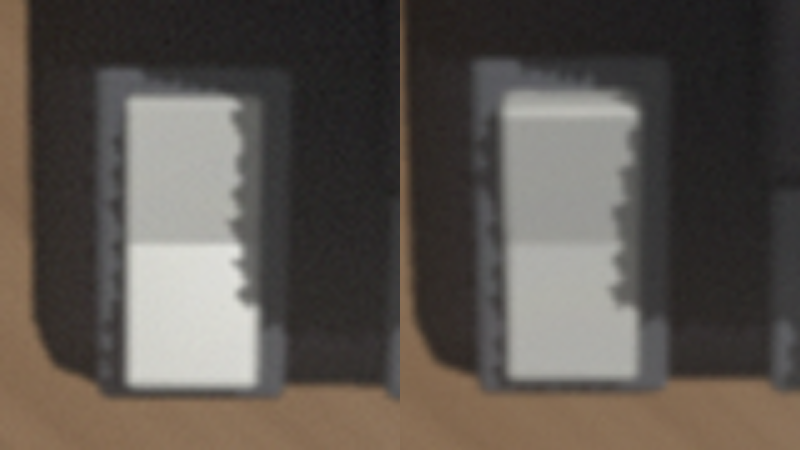

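The rocker has snapped over: its front half is now level and its rear half is up. Next is the steam button.

Emit:
{"fn": "servo_tool", "kwargs": {
  "series": "0.04 0.0242 0 0 0 0 1; 0.08 0.0484 0 0 0 0 1; 0.12 0.0726 0 0 0 0 1; 0.16 0.0968 0 0 0 0 1; 0.16 0.0968 0 0 0 0 1"
}}

```text
clock: 5.2
position: [0.6517, 0.1917, 0.2923]
ee_rot: [-0.001, 0.885, 0.465, -0.002]
contact_force: [-1.4, -0.4, -1.2]
width: -0.0
gripper_force: 0.0
```

Emit:
{"fn": "servo_tool", "kwargs": {
  "series": "0 0 0.02 0 0 0 1; 0 0 0.035 0 0 0 1; 0 0 0.045 0 0 0 1; 0 0 0.045 0 0 0 1; 0 0 0.045 0 0 0 1"
}}

```text
clock: 5.7
position: [0.6472, 0.1896, 0.2531]
ee_rot: [-0.0, 0.886, 0.464, -0.0]
contact_force: [0.5, 0.1, -0.1]
width: 0.0001
gripper_force: 0.0
```

Run:
```python
from h import *
s=manip.get_state(); print(s['clock'],s['position'],s['contact_force'])
p=proj('wrist',np.array([[.64725,.19014,.242],s['position']])); print(p)
a=eyes.get_image('wrist'); b=eyes.get_image('side')[110:210,280:400]
cv2.imwrite('pics/w3.png',np.hstack([a[200:400,200:440],cv2.resize(b,(240,200))])[:,:,::-1].repeat(1,0))
```

```text
5.7 [0.64717932 0.18956043 0.25314867] [ 0.45538891  0.06354798 -0.08045693]
[[320.31081979 255.12879252]
 [320.93542693 267.29009469]]
```

View pics/w3.png

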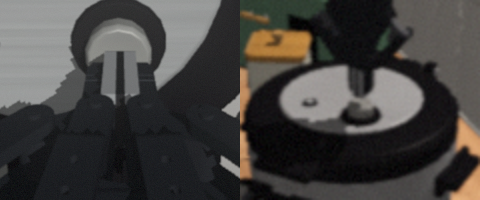

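The fingers are centred on the button: button u≈320, rear edge v≈228 as predicted. Pressing.

Emit:
{"fn": "servo_tool", "kwargs": {
  "series": "0 0 0.006 0 0 0 1; 0 0 0.010 0 0 0 1; 0 0 0.012 0 0 0 1; 0 0 0.014 0 0 0 1; 0 0 0.016 0 0 0 1"
}}

```text
clock: 6.3
position: [0.6475, 0.1898, 0.2375]
ee_rot: [0.0, 0.886, 0.464, 0.0]
contact_force: [-0.4, 0.2, 0.6]
width: 0.0
gripper_force: 0.0
```

Emit:
{"fn": "servo_tool", "kwargs": {
  "series": "0 0 0.001 0 0 0 1; 0 0 0.002 0 0 0 1; 0 0 0.003 0 0 0 1; 0 0 0.004 0 0 0 1; 0 0 0.004 0 0 0 1"
}}

```text
clock: 6.8
position: [0.6474, 0.1896, 0.2349]
ee_rot: [0.0, 0.886, 0.464, 0.001]
contact_force: [-1.5, -0.5, 7.8]
width: -0.0
gripper_force: 3.7
```

Emit:
{"fn": "servo_tool", "kwargs": {
  "series": "0 0 0.001 0 0 0 1; 0 0 0.002 0 0 0 1; 0 0 0.002 0 0 0 1"
}}

```text
clock: 7.1
position: [0.6476, 0.1896, 0.2345]
ee_rot: [0.001, 0.886, 0.464, 0.001]
contact_force: [-3.7, -1.0, 12.1]
width: -0.0002
gripper_force: 6.3
```

Emit:
{"fn": "servo_tool", "kwargs": {
  "series": "0 0 -0.02 0 0 0 1; 0 0 -0.04 0 0 0 1; 0 0 -0.07 0 0 0 1; 0 0 -0.07 0 0 0 1; 0 0 -0.07 0 0 0 1"
}}

```text
clock: 7.6
position: [0.6477, 0.1899, 0.3014]
ee_rot: [0.0, 0.886, 0.464, 0.001]
contact_force: [0.7, 0.1, 0.2]
width: -0.0001
gripper_force: 0.0
```

Emit:
{"fn": "servo_tool", "kwargs": {
  "series": "-0.05 0 0 0 0 0 1; -0.1 0 0 0 0 0 1; -0.15 0 0 0 0 0 1; -0.20 0 0 0 0 0 1; -0.20 -0.02 0 0 0 0 1"
}}

```text
clock: 8.1
position: [0.5145, 0.0311, 0.2995]
ee_rot: [0.001, 0.887, 0.461, -0.003]
contact_force: [1.2, 0.6, -0.4]
width: 0.0
gripper_force: 0.0
```

Run:
```python
from h import *
s=manip.get_state(); print(s['clock'],s['position'],s['contact_force'],s['qpos'])
a=eyes.get_image('side')[130:260,250:400]
a0=cv2.imread('pics/side1.png')[130:260,250:400,::-1]
cv2.imwrite('pics/s3.png',cv2.resize(np.hstack([a0,a]),None,fx=2.6,fy=2.6,interpolation=cv2.INTER_CUBIC)[:,:,::-1])
```

```text
8.1 [0.51449599 0.03111467 0.2995129 ] [ 1.20052765  0.5502377  -0.37002207] [-0.07178761  0.15563104  1.49763164 -0.0040255   1.49206239  0.54052016]
```

View pics/s3.png

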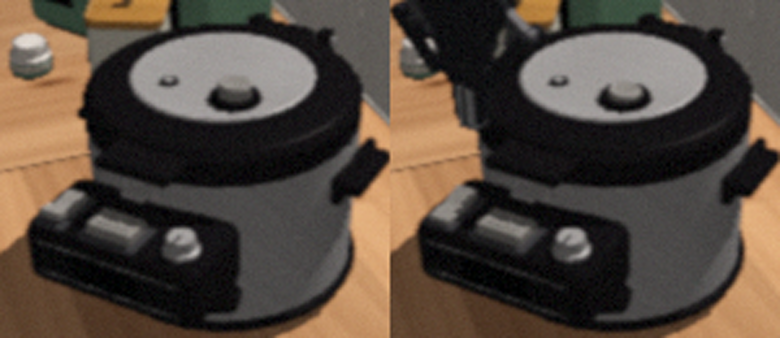

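The button now sits down and the cooker is unmoved; the lid is still shut. I lean the hand 30° toward the front for the key.

Emit:
{"fn": "servo_tool", "kwargs": {
  "series": "0 0 0 0 8 0 1; 0 0 0 0 16 0 1; 0 0 0 0 24 0 1; 0 0 0 0 30 0 1; 0 0 0 0 30 0 1"
}}

```text
clock: 8.65
position: [0.5153, 0.0351, 0.2984]
ee_rot: [-0.122, 0.857, 0.446, 0.228]
contact_force: [-0.3, 0.4, -0.7]
width: 0.0002
gripper_force: 0.0
```

Run:
```python
from h import *
s=manip.get_state(); M=rot(s['ee_rot']).as_matrix(); print(s['position'],s['qpos'],np.round(M,3))
for z in (.21,.185,.165): print(z,np.round(M.T@(np.array([.5324,.0871,z])-s['position']),4))
```

```text
[0.51532511 0.03513046 0.29838264] [-0.43448257  0.04021271  1.7527937   0.53667874  1.29633651  0.04167366] [[ 0.499  0.82   0.282]
 [ 0.709 -0.573  0.412]
 [ 0.499 -0.006 -0.867]]
0.21 [ 0.0013 -0.0153  0.1028]
0.185 [-0.0112 -0.0151  0.1245]
0.165 [-0.0212 -0.015   0.1418]
```

Emit:
{"fn": "servo_tool", "kwargs": {
  "series": "0 -0.006 0.035 0 0 0 1; 0 -0.012 0.07 0 0 0 1; 0.001 -0.015 0.09 0 0 0 1; -0.009 -0.015 0.12 0 0 0 1; -0.009 -0.015 0.12 0 0 0 1"
}}

```text
clock: 9.15
position: [0.5322, 0.0903, 0.1888]
ee_rot: [-0.123, 0.856, 0.449, 0.225]
contact_force: [-1.3, -0.2, -0.6]
width: 0.0001
gripper_force: 0.0
```

Run:
```python
from h import *
s=manip.get_state(); M=rot(s['ee_rot']).as_matrix(); print(s['position'],s['contact_force'])
for z in (.178,.172,.169,.167): print(z,np.round(M.T@(np.array([.5324,.0871,z])-s['position']),4))
c=M.T@np.array([-.568*.06,-.823*.06,.05]); print('draw back',c)
```

```text
[0.53222596 0.09033338 0.18875555] [-1.27536529 -0.19100017 -0.57056272]
0.178 [-0.0076  0.0021  0.0081]
0.172 [-0.0105  0.0021  0.0133]
0.169 [-0.012   0.0021  0.0159]
0.167 [-0.013   0.0022  0.0176]
draw back [-0.02729162 -0.00058059 -0.07317555]
```

Emit:
{"fn": "servo_tool", "kwargs": {
  "series": "-0.007 0.002 0.008 0 0 0 1; -0.009 0.002 0.0105 0 0 0 1; -0.0105 0.002 0.013 0 0 0 1; -0.0115 0.002 0.015 0 0 0 1; -0.0125 0.002 0.017 0 0 0 1"
}}

```text
clock: 9.65
position: [0.5354, 0.0846, 0.1725]
ee_rot: [-0.12, 0.855, 0.448, 0.23]
contact_force: [-2.1, -2.6, 5.0]
width: -0.0001
gripper_force: 2.2
```

Emit:
{"fn": "servo_tool", "kwargs": {
  "series": "-0.0005 0 0.001 0 0 0 1; -0.001 0 0.0017 0 0 0 1; -0.0015 0 0.0026 0 0 0 1; -0.002 0 0.0035 0 0 0 1; -0.002 0 0.0035 0 0 0 1"
}}

```text
clock: 10.15
position: [0.5353, 0.0847, 0.168]
ee_rot: [-0.12, 0.855, 0.449, 0.229]
contact_force: [-1.3, -3.3, 3.6]
width: 0.0001
gripper_force: 2.2
```

Emit:
{"fn": "servo_tool", "kwargs": {
  "series": "-0.0005 0 0.001 0 0 0 1; -0.001 0 0.0017 0 0 0 1; -0.001 0 0.0017 0 0 0 1; -0.001 0 0.0017 0 0 0 1"
}}

```text
clock: 10.55
position: [0.5354, 0.0846, 0.1666]
ee_rot: [-0.12, 0.855, 0.449, 0.23]
contact_force: [-2.7, -3.7, 8.3]
width: -0.0001
gripper_force: 4.2
```

Emit:
{"fn": "servo_tool", "kwargs": {
  "series": "-0.014 0 -0.036 0 0 0 1; -0.028 0 -0.073 0 0 0 1; -0.042 0 -0.11 0 0 0 1; -0.055 0 -0.146 0 0 0 1; -0.055 0 -0.146 0 0 0 1"
}}

```text
clock: 11.05
position: [0.4669, -0.0169, 0.2671]
ee_rot: [-0.118, 0.856, 0.448, 0.23]
contact_force: [1.7, -0.1, -0.2]
width: 0.0003
gripper_force: 0.0
```

Emit:
{"fn": "servo_tool", "kwargs": {
  "series": "0 0 0 0 0 0 1; 0 0 0 0 0 0 1; 0 0 0 0 0 0 1; 0 0 0 0 0 0 1; 0 0 0 0 0 0 1"
}}

```text
clock: 11.55
position: [0.4663, -0.0135, 0.2643]
ee_rot: [-0.121, 0.855, 0.449, 0.229]
contact_force: [0.4, -0.5, -0.2]
width: 0.0
gripper_force: 0.0
```

Emit:
{"fn": "servo_tool", "kwargs": {
  "series": "0 0 0 0 0 0 1; 0 0 0 0 0 0 1; 0 0 0 0 0 0 1; 0 0 0 0 0 0 1; 0 0 0 0 0 0 1"
}}

```text
clock: 12.05
position: [0.4664, -0.0143, 0.2649]
ee_rot: [-0.12, 0.855, 0.449, 0.229]
contact_force: [0.5, -0.7, 0.4]
width: -0.0003
gripper_force: 0.0
```

Emit:
{"fn": "servo_tool", "kwargs": {
  "series": "0 0 0 0 0 0 1; 0 0 0 0 0 0 1; 0 0 0 0 0 0 1; 0 0 0 0 0 0 1; 0 0 0 0 0 0 1"
}}

```text
clock: 12.55
position: [0.4664, -0.0142, 0.2648]
ee_rot: [-0.12, 0.855, 0.449, 0.229]
contact_force: [1.0, -0.3, 0.0]
width: -0.0
gripper_force: 0.0
```

Emit:
{"fn": "servo_tool", "kwargs": {
  "series": "0 0 0 0 0 0 1; 0 0 0 0 0 0 1; 0 0 0 0 0 0 1; 0 0 0 0 0 0 1; 0 0 0 0 0 0 1"
}}

```text
clock: 13.05
position: [0.4664, -0.0142, 0.2648]
ee_rot: [-0.12, 0.855, 0.449, 0.229]
contact_force: [-0.1, -0.2, -0.2]
width: -0.0001
gripper_force: 0.0
```

Run:
```python
from h import *
s=manip.get_state(); print(s['clock'],s['position'],s['contact_force'])
a=eyes.get_image('side')[60:310,200:450]; b=eyes.get_image('top')[75:325,150:400]
cv2.imwrite('pics/end.png',cv2.resize(np.hstack([a,b]),None,fx=1.6,fy=1.6)[:,:,::-1])
```

```text
13.05 [ 0.46636204 -0.01422352  0.26482965] [-0.14355062 -0.22043954 -0.17967861]
```

View pics/end.png

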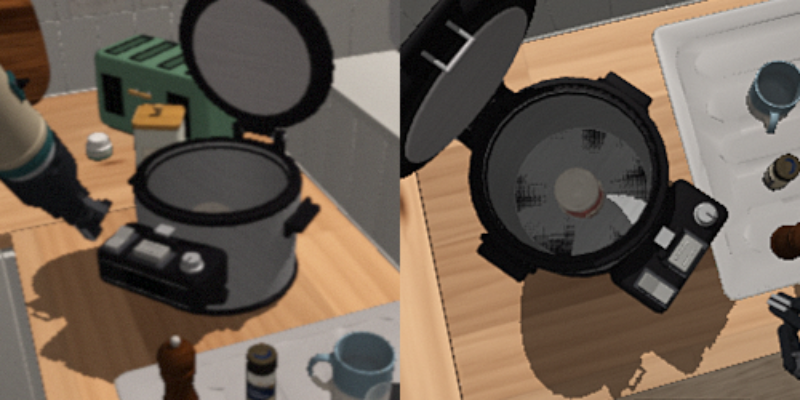

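The lid is fully up and back, the jar stands in the pot, the cooker is in place and the arm is clear. A short settle, then I hand it in.

Emit:
{"fn": "servo_tool", "kwargs": {
  "series": "0 0 0 0 0 0 1; 0 0 0 0 0 0 1; 0 0 0 0 0 0 1; 0 0 0 0 0 0 1; 0 0 0 0 0 0 1"
}}

```text
clock: 13.65
position: [0.4663, -0.0142, 0.2648]
ee_rot: [-0.12, 0.855, 0.449, 0.229]
contact_force: [-1.0, 0.2, 0.0]
width: -0.0001
gripper_force: 0.0
```

Emit:
{"fn": "servo_tool", "kwargs": {
  "series": "0 0 0 0 0 0 1; 0 0 0 0 0 0 1; 0 0 0 0 0 0 1; 0 0 0 0 0 0 1; 0 0 0 0 0 0 1"
}}

```text
clock: 14.15
position: [0.4664, -0.0142, 0.2648]
ee_rot: [-0.12, 0.855, 0.449, 0.229]
contact_force: [-1.1, 0.6, 0.7]
width: -0.0001
gripper_force: 0.0
```

```bash
python3 -c "
from rig import manip
print(manip.sign_off())"
```

```text
the job is handed in; nothing more can be done
None
```

The job is handed in at about 14 s: the rocker is off, the steam button is down and the lid is open, with the cooker, jar, mug, mill and spice jar where they stood in the last images; the sign-off returned no verdict.

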